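# Zero the stones of a flour mill

## Task

Set the grind of the small flour mill: turn the thumbscrew on its bridge clockwise until the stones meet and it is snug, finger-tight but not forced, then back it off a quarter turn and let go of it. Leave the bowl under the spout, the jar, the dish and the brush where they are.

Things in the scene. Friction and masses are not known exactly. Their poses are not given: they have to be found in the camera images.
- mill: Bench flour mill, fixed: pale wooden box 190 x 190 mm, 212 mm high, on it a round wooden hopper (156 mm across, rim 242 mm high), spanned along the mill's y by a flat steel bridge on two posts. Origin: on the table under the mill's centre; x points to the face with the spout, which reaches 155 mm from the centre; z up.
- boss (a point): Centre of the top of the round threaded boss (34 mm across, marks every 30 degrees, long ones every 90) in the middle of the bridge, 276 mm above the table. The bridge is 206 mm long, 26 mm wide, its top 256 mm high; the nuts on its posts reach 267 mm.
- thumbscrew: Steel thumbscrew on the mill's vertical centre line. Its head is a flat spade 36 mm wide (its x), 10 mm thick (its y), 34 mm high, on a 10 mm spindle (15 mm collar in the first 6 mm under the head), nothing else beside it. Origin: on the axis at the head's underside, 287 to 288 mm above the table; z up. Clockwise seen from above (about -z) lowers the upper stone, 2 mm a turn.
- head (a point): Centre of the spade head, on the axis 17 mm above its underside, axes as the thumbscrew's. Turning freely takes 0.03 to 0.06 N m. Once the stones have met the torque climbs by 2.5 N m per rad of further turning (it springs back when let go). Snug is 0.2 N m or more above free turning; beyond 0.85 N m the mill is being forced.
- upper_face (a point): Centre of the underside of the upper stone, which the thumbscrew raises and lowers; inside the mill, out of sight. At the start it is 1 to 2.6 rad of turning above the lower stone; at which angle of the thumbscrew they meet differs from mill to mill. A quarter turn is only 0.5 mm, so it is judged by feel, not by measured heights.
- lower_face (a point): Centre of the upper side of the lower stone, 180 mm above the mill's origin; inside the mill, out of sight. The gap between the stones is the height of upper_face above lower_face. The stone gives downwards by 0.127 mm per N m put on the thumbscrew after the stones have met.
- bowl: Bystander: round steel bowl, 124 mm across, 55 mm high, under the mill's spout. Origin under its centre.
- jar: Bystander: round clip-top glass jar, 100 mm across, 127 mm high. Origin under its centre.
- dish: Bystander: round terracotta dish, 136 mm across, 34 mm high. Origin under its centre.
- brush: Bystander: pastry brush lying flat, about 200 mm long, 38 mm wide, 20 mm high, bristles towards its x. Origin on the table under its middle.

How it is judged (in metres and radians):
On the way:
1. the thumbscrew is turned down until the stones meet and it is snug (0.2 N m: the lower stone gives 0.025 mm) (z of lower_face in the frame of mill below 0.179975 m), for 0.2 s.
At the end, for the whole second after the job is handed in: The thumbscrew stands backed off a quarter turn from where the stones meet (60 to 110 degrees, a gap of 0.33 to 0.61 mm), and is at rest (z of upper_face in the frame of lower_face between 0.000333 and 0.000611 m and angular speed of thumbscrew below 0.1 rad/s); the robot touches nothing.
It fails at once if the thumbscrew is forced: more than 0.85 N m on the stones (the lower stone gives more than 0.108 mm) (z of lower_face in the frame of mill below 0.179892 m).
It fails at once if the bowl is moved by more than 25 mm (distance of bowl from where it was at the start of the episode above 0.025 m).
It fails at once if the jar is moved by more than 25 mm (distance of jar from where it was at the start of the episode above 0.025 m).
It fails at once if the dish is moved by more than 25 mm (distance of dish from where it was at the start of the episode above 0.025 m).
It fails at once if the brush is moved by more than 25 mm (distance of brush from where it was at the start of the episode above 0.025 m).
It also fails if it takes over 64 s, if anything falls off the work surface, if the arm or the gripper's body presses on something with over 40 N, if the wrist force passes 120 N, or if a joint passes its speed limit or range.

## Robot

A 6-joint arm with a two-finger parallel gripper is mounted at the origin on the work surface. World frame = base frame: x ahead of the robot, y to its left, z up, the work surface at z = 0. Lengths are in mm, angles in rad, forces in N, time in s.
With the tool pointing down it reaches from about 300 to 775 mm from the base axis. Payload 14.6 kg.
Tool frame: the origin (TCP) lies between the finger pads; the fingertips stand 19 mm ahead of it and the grasp point (between the pads) is the TCP; z points along the fingers, y is the line along which they close (so a half turn about z gives the same grasp; the last joint's range is limited). The gripper opens to 94 mm and grips with 3 to 60 N. Pads are 16 mm wide; open, the fingers measure 119 mm over their backs; the gripper's body (75 mm by 177 mm) begins 78 mm behind the grasp point.
Start: joints at [-1.398, 0.3, 1.521, -0, 1.321, -0.067], TCP at [130.623, -534.254, 224.446] pointing down, gripper open.
Joint ranges: [-3.03, 3.03], [-0.79, 2.21], [0.23, 2.52], [-1.04, 4.18], [0, 3.07], [-2.55, 2.55]. Speed limits (rad/s): [2.22, 2.22, 2.57, 3.14, 3.14, 3.14].

## Interface

Orientations are given as [roll, pitch, yaw] about the fixed x, y, z axes, in that order (R = Rz(yaw) Ry(pitch) Rx(roll)).
In Python, from cell import monitor, imaging, job, find_in, trace gives the robot as it stands. The module is installed in compiled form; this text tells all that it offers.
- The arm moves only by the tool arm_command, never from a script. Its argument "steps" is a list of rows, each a list of 5 numbers: the opening, from 0 (shut) to 1 (fully open), then the shift along the tool's x, y, z in mm, then the turn about the tool's z in degrees. In form: [[gripper, dx, dy, dz, turn], ...]. A call has 1 to 20 rows; each row is the pose to reach, as a shift and turn from the pose commanded when the call began, along the tool's axes at that moment; what a row does not reach only later rows make up. A row lasts 1/8 s, in which the tool goes at most 62.5 mm and 10.7 degrees, less where a joint would pass 70% of its speed; a pose out of reach is approached as far as the arm can. A call with a gripper value outside its range is refused whole. The fingers move at their own pace and stop on an object; "force" is the grip in N (left out, the last holds). Time passes only in rows, so rows that repeat a pose let the fingers close. It gives the time, the measured TCP pose, the force, the opening and the grip force at its end, in the units of the state.
- monitor.read_state(): the state, without advancing time (a new reading comes with each control period).
- imaging.camera(name): name is "scene" or "side" or "wrist"; returns a dict with "img" (420x560x3 uint8, red, green, blue), "mtx" (3x3 intrinsics, pixels), "view" (4x4, takes a point from world to camera coordinates). Camera axes: x right, y down, z forward; pixel columns grow to the right and rows downward; lengths in mm; the calibration is good to about 2 mm. A picture is of the moment at which its call begins. There is no depth.
- job.sign_off(): hands the job in; it is judged then, once.
Trained networks look in a picture, given as the dict that the camera call returned (one of the last four; its "shot" number tells which), for a name from the list of things; names that differ only in an ending like _2 or _b are one class to them, and where a whole thing is asked for, a point or a joint stands for the part that bears it (a point fixed in the world has none). Each returns a list of dicts, best first, with "p" (0 to 1); they miss things now and then, are a little off and sometimes report something else, mostly with a low value. They report only what shows in the picture. A call takes as long as a camera call.
- find_in(picture, target): "rect" ([centre column, centre row, width, height] in pixels, round what is visible of it).
- trace(picture, target): "region" (420x560 bool, what is visible of it) and "rect" ([centre column, centre row, width, height] in pixels, round what is visible of it).
The state is a dict: "clock": time; "joints": joint angles; "qd": joint speeds; "effort": joint torques, N m; "eef_pos": TCP position; "eef_rot": TCP orientation; "wrist_force": force on the tool from outside, world axes, zero at the start; "moment": the same for the moment, N m; "finger_gap": finger opening in mm; "finger_force": force on a finger pad.
Only numpy, scipy, OpenCV 4.12 (cv2) and the standard library are available. Lean on these libraries where they do the work, as an engineer would, in place of code of your own. Each camera call takes 0.05 s, during which the arm holds its last target. There are 200 camera calls.

## Working session

There is one attempt and no reset: what is moved stays moved. The work goes in short steps, Python scripts to look and compute and a tool call to move; the robot and the scene stay as the last step left them, time stands still between calls to the robot, and variables do not carry over. Pictures are saved under pics/ and viewed, at most 10 in all, crops included, and the job is handed in when it is done.

Besides the shell and the picture viewer there is one more tool, called after ">>>" by a JSON object that holds its "op" and its "data", one argument or row to a line. arm_command: Moves the arm, as the interface text tells. Its arguments: {"type":"object","properties":{"steps":{"type":"array","items":{"type":"array","items":{"type":"number"}}},"force":{"type":"number"}},"required":["steps"]}

```bash
mkdir -p pics; cat > h.py <<'E'
import numpy as np,cv2
from cell import monitor,imaging,job,find_in,trace
def ray(c,px):
    V=c["view"];R=V[:3,:3];t=V[:3,3];o=-R.T@t
    d=R.T@np.linalg.inv(c["mtx"])@np.array([px[0],px[1],1.]);return o,d/np.linalg.norm(d)
def tri(rs):
    A=0;b=0
    for o,d in rs:
        P=np.eye(3)-np.outer(d,d);A=A+P;b=b+P@o
    return np.linalg.solve(A,b)
def proj(c,p):
    q=c["mtx"]@(c["view"][:3,:3]@np.array(p)+c["view"][:3,3]);return q[:2]/q[2]
def onz(c,px,z):
    o,d=ray(c,px);return o+d*(z-o[2])/d[2]
E
python3 - <<'E'
from h import *
ims=[]
rs={}
for n in("scene","side"):
    c=imaging.camera(n);ims.append(c["img"])
    for t in("head","boss","mill","bowl","jar","dish"):
        f=find_in(c,t)[:1]
        for r in f: print(n,t,round(r["p"],2),np.round(r["rect"]));rs.setdefault(t,[]).append(ray(c,r["rect"][:2]))
    print(np.round(ray(c,(280,210)),2))
    cv2.imwrite(f"pics/{n}.png",c["img"][:,:,::-1])
for t in rs:
    if len(rs[t])==2:print(t,tri(rs[t]).round(1))
print(monitor.read_state())
E
```

```text
scene head 0.57 [225. 209.   7.  26.]
scene boss 0.96 [228. 238.  73.  96.]
scene mill 0.81 [229. 238.  78.  94.]
scene bowl 0.65 [239. 304.  39.  38.]
scene jar 0.71 [145. 280.  43.  44.]
scene dish 0.82 [410. 271.  41.  40.]
[[ 1.12962e+03  2.11000e+00  1.21438e+03]
 [-5.30000e-01  0.00000e+00 -8.50000e-01]]
side head 0.68 [275. 156.  11.  17.]
side boss 0.92 [269. 204.  88. 108.]
side bowl 0.87 [218. 237.  43.  27.]
side jar 0.71 [277. 155.   9.  16.]
side dish 0.65 [235. 392.  62.  52.]
[[ 4.8824e+02  9.4161e+02  8.9618e+02]
 [ 3.0000e-02 -8.1000e-01 -5.8000e-01]]
head [ 540.8 -141.9  293.5]
boss [ 552.8 -144.1  136.9]
bowl [ 713.1 -112.4   31.6]
jar [ 601.2 -404.   115.2]
dish [605.4 406.6  35.1]
{'clock': 0.7, 'joints': array([-1.39761681e+00,  2.99924333e-01,  1.52099830e+00,  1.33901901e-05,
        1.32072367e+00, -6.65819020e-02]), 'qd': array([-0.00047055,  0.0008077 ,  0.00156515, -0.00012546,  0.00021745,
        0.00037906]), 'effort': array([-2.30917416e-03, -5.31582749e+01, -3.52887762e+01,  7.08624185e-02,
        2.13849766e-02, -9.72292924e-06]), 'eef_pos': array([ 130.61645738, -534.25018784,  224.43294832]), 'eef_rot': array([-3.14153998e+00, -1.65144388e-05,  2.39758107e-01]), 'wrist_force': array([-0.77668504,  0.10335346, -0.74548475]), 'moment': array([-0.036136  , -0.05966952,  0.00098678]), 'finger_force': 0.0, 'finger_gap': 93.876438986574}
```

View pics/scene.png

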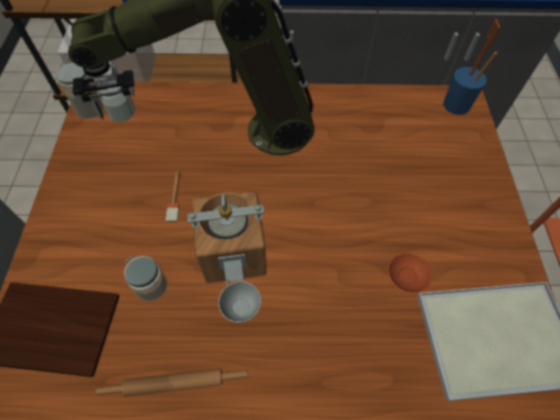

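View pics/side.png

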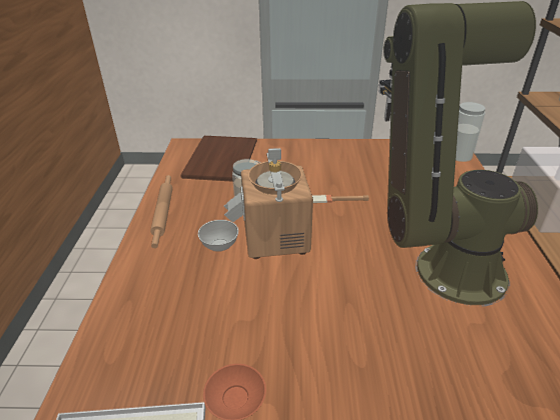

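The mill is near (541,-142), with the spade's broad face roughly along world x. I'll move above it with yaw near 180°, which leaves the full clockwise range of the last joint.

>>> {"op": "arm_command", "data": {
  "steps": [
    [1,0,0,-60,0],
    [1,0,0,-120,-10],
    [1,0,0,-180,-20],
    [1,50,-28,-195,-30],
    [1,100,-56,-195,-40],
    [1,150,-85,-195,-50],
    [1,200,-113,-195,-60],
    [1,250,-142,-195,-70],
    [1,300,-170,-195,-80],
    [1,350,-200,-195,-90],
    [1,400,-230,-195,-100],
    [1,450,-260,-195,-110],
    [1,491,-283,-195,-120],
    [1,491,-283,-195,-130],
    [1,491,-283,-195,-140],
    [1,491,-283,-195,-150],
    [1,491,-283,-195,-160],
    [1,491,-283,-195,-166],
    [1,491,-283,-195,-166],
    [1,491,-283,-195,-166]
  ]
}}

```text
clock: 3.2
eef_pos: [540.3, -142.8, 419.4]
eef_rot: [3.142, -0.0, 3.135]
wrist_force: [0.4, -0.3, -0.0]
finger_gap: 94.0
finger_force: 0.0
```

```bash
python3 - <<'E'
from h import *
c=imaging.camera("wrist");s=monitor.read_state()
print(s["eef_pos"],s["eef_rot"],s["joints"],s["clock"])
print("tcp px",proj(c,s["eef_pos"]),"expected head",proj(c,[541,-142,322]))
for t in("head","boss"):
    r=trace(c,t)
    if r:
        r=r[0];m=r["region"].astype(np.uint8);print(t,r["p"],r["rect"])
        if t=="head":
            k=max(cv2.findContours(m,0,2)[0],key=cv2.contourArea)
            print(cv2.minAreaRect(k));b=cv2.boxPoints(cv2.minAreaRect(k))
            print(np.array([onz(c,p,322) for p in b]).round(1))
cv2.imwrite("pics/w1.png",c["img"][:,:,::-1])
E
```

```text
[ 540.35655362 -142.73180958  419.43792666] [ 3.14156055e+00 -1.97822310e-05  3.13503620e+00] [-3.23790373e-01  2.62639097e-01  1.12739088e+00  2.47342979e-05
  1.75159149e+00 -1.88802580e+00] 3.25
tcp px [281.70132533 258.68676402] expected head [281.57656298 211.8644778 ]
head 0.62 [279.2, 206.9, 12.2, 41.1]
((278.5, 204.5), (43.0, 13.0), 90.0)
[[ 514.8 -150.2  322. ]
 [ 514.9 -138.9  322. ]
 [ 554.3 -139.   322. ]
 [ 554.2 -150.7  322. ]]
boss 0.81 [280.9, 179.4, 185.4, 172.1]
```

View pics/w1.png

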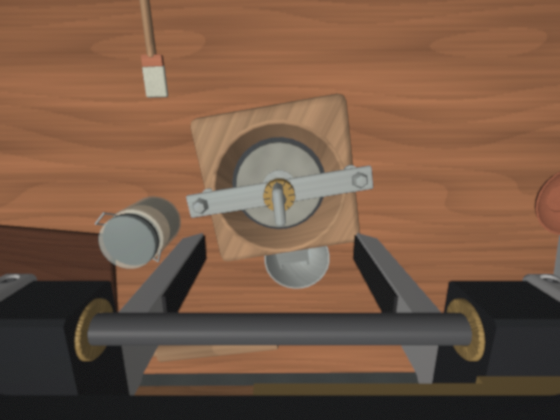

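```bash
python3 - <<'E'
from h import *
c=imaging.camera("wrist")
print("cam",ray(c,(280,210)))
a,b=onz(c,(200,206),267),onz(c,(361,180),267);print(a,b,(a+b)/2,np.linalg.norm(a-b))
print("boss",onz(c,(279,195),276))
for p in((278,187),(279,226)):print(onz(c,p,322),onz(c,p,288))
cv2.imwrite("pics/w2.png",cv2.resize(c["img"][160:250,220:340,::-1],None,fx=6,fy=6,interpolation=2))
E
```

```text
cam (array([ 464.44891688, -143.81525449,  579.87380631]), array([ 0.27862686,  0.00155633, -0.96039817]))
[ 550.18194074 -229.30871316  267.        ] [522.93754334 -57.97253029 267.        ] [ 536.55974204 -143.64062172  267.        ] 173.48874531538644
boss [ 536.44690743 -144.26695594  276.        ]
[ 518.38078103 -145.0238762   322.        ] [ 525.491559   -145.18322987  288.        ]
[ 554.29664922 -144.38434016  322.        ] [ 566.1428423  -144.45937264  288.        ]
```

View pics/w2.png

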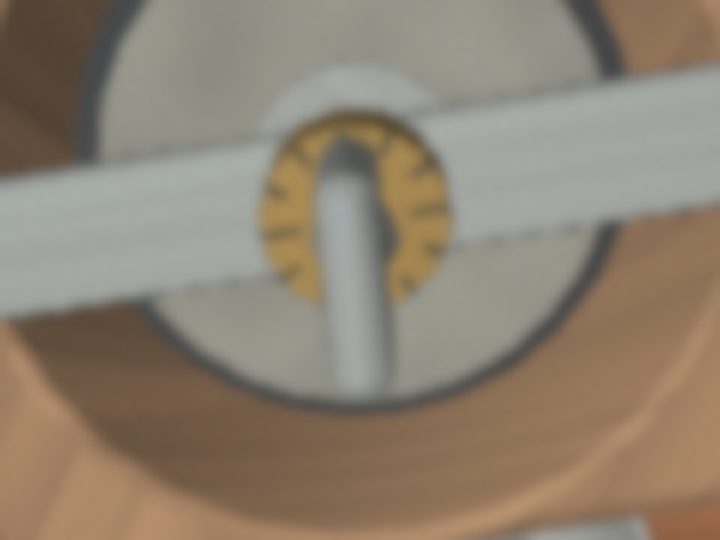

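The spade is at (536.5,-144), turned about +4°. I'll descend and grip it.

>>> {"op": "arm_command", "data": {
  "steps": [
    [1,4,-1.4,0,-4],
    [1,4,-1.4,50,-4],
    [1,4,-1.4,80,-4],
    [1,4,-1.4,100,-4],
    [1,4,-1.4,112,-4],
    [1,4,-1.4,112,-4],
    [0.4,4,-1.4,112,-4],
    [0.4,4,-1.4,112,-4],
    [0.4,4,-1.4,112,-4],
    [0,4,-1.4,112,-4],
    [0,4,-1.4,112,-4],
    [0,4,-1.4,112,-4],
    [0,4,-1.4,112,-4],
    [0,4,-1.4,112,-4]
  ],
  "force": 15
}}

```text
clock: 5.15
eef_pos: [536.4, -144.1, 307.5]
eef_rot: [3.142, 0.0, -3.076]
wrist_force: [-0.9, 0.7, 0.2]
finger_gap: 17.5
finger_force: 0.0
```

```bash
cat > s.py <<'E'
from h import *
s=monitor.read_state()
print(s["clock"],s["eef_pos"].round(2),np.degrees(s["eef_rot"]).round(2),s["wrist_force"].round(2),s["moment"].round(3),s["finger_gap"],s["finger_force"],"j1,j6",s["joints"][[0,5]].round(3),"eff6",s["effort"][5].round(3))
E
python3 s.py; python3 - <<'E'
from h import *
c=imaging.camera("wrist");cv2.imwrite("pics/w3.png",c["img"][:,:,::-1])
E
```

```text
5.15 [ 536.36 -144.1   307.48] [ 180.      0.   -176.26] [-0.89  0.67  0.2 ] [ 0.098 -0.16  -0.019] 17.46033525502592 0.0 j1,j6 [-0.328 -1.965] eff6 0.0
```

View pics/w3.png

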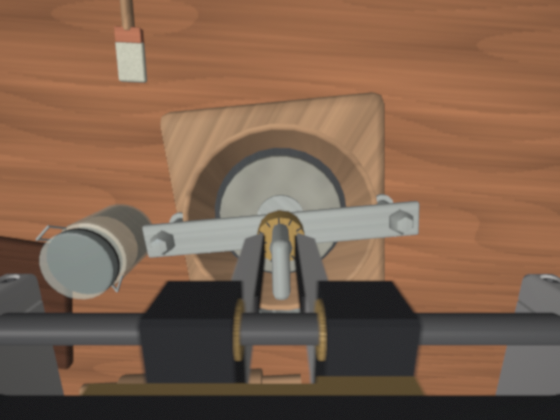

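The picture shows the fingers around the spade (col 281, rows 225-298) and centred, but still closing. I'll finish the grip.

>>> {"op": "arm_command", "data": {
  "steps": [
    [0,0,0,0,0],
    [0,0,0,0,0],
    [0,0,0,0,0],
    [0,0,0,0,0],
    [0,0,0,0,0]
  ],
  "force": 40
}}

```text
clock: 5.82
eef_pos: [536.4, -143.5, 307.4]
eef_rot: [3.141, -0.0, -3.076]
wrist_force: [-0.6, 5.2, 0.7]
finger_gap: 9.7
finger_force: 40.0
```

```bash
python3 s.py
```

```text
5.825 [ 536.38 -143.54  307.41] [ 179.94   -0.   -176.23] [-0.64  5.19  0.67] [ 1.065 -0.088 -0.013] 9.677247669250722 39.99379803892225 j1,j6 [-0.328 -1.965] eff6 0.025
```

>>> {"op": "arm_command", "data": {
  "steps": [
    [0,0,0.6,0,0],
    [0,0,0.6,0,6],
    [0,0,0.6,0.1,13],
    [0,0,0.6,0.1,20],
    [0,0,0.6,0.2,27],
    [0,0,0.6,0.2,34],
    [0,0,0.6,0.2,40],
    [0,0,0.6,0.3,45],
    [0,0,0.6,0.3,48],
    [0,0,0.6,0.3,48],
    [0,0,0.6,0.3,48]
  ]
}}

```text
clock: 7.2
eef_pos: [536.6, -142.9, 307.2]
eef_rot: [3.14, -0.0, 2.37]
wrist_force: [1.9, 6.0, 0.6]
finger_gap: 9.3
finger_force: 40.0
```

```bash
python3 s.py
```

```text
7.2 [ 536.59 -142.89  307.17] [ 1.7993e+02 -2.0000e-02  1.3577e+02] [1.85 5.97 0.56] [ 1.16  -0.47   0.015] 9.25712777882826 39.99197520024609 j1,j6 [-0.327 -1.126] eff6 0.066
```

>>> {"op": "arm_command", "data": {
  "steps": [
    [0,0.2,0.5,0,4],
    [0,0.2,0.5,0,8],
    [0,0.2,0.5,0,10],
    [0,0.2,0.5,0,10]
  ]
}}

```text
clock: 7.7
eef_pos: [536.7, -142.8, 307.1]
eef_rot: [3.141, -0.0, 2.195]
wrist_force: [2.3, 4.4, -0.6]
finger_gap: 9.7
finger_force: 40.0
```

```bash
python3 s.py
```

```text
7.7 [ 536.7  -142.76  307.14] [ 1.7996e+02 -1.0000e-02  1.2575e+02] [ 2.29  4.44 -0.56] [ 0.92  -0.615  0.093] 9.650555044237679 39.99173683638219 j1,j6 [-0.326 -0.95 ] eff6 0.379
```

>>> {"op": "arm_command", "data": {
  "steps": [
    [0,0,0,0.1,4],
    [0,0,0,0.1,8],
    [0,0,0,0.1,10],
    [0,0,0,0.1,10]
  ]
}}

```text
clock: 8.2
eef_pos: [536.8, -142.7, 307.1]
eef_rot: [3.141, -0.0, 2.02]
wrist_force: [3.4, 3.8, -1.1]
finger_gap: 10.0
finger_force: 40.0
```

```bash
python3 s.py
```

```text
8.2 [ 536.81 -142.69  307.08] [ 1.7995e+02 -1.0000e-02  1.1576e+02] [ 3.37  3.76 -1.07] [ 0.87  -0.756 -0.01 ] 10.004556856360207 39.99183011997957 j1,j6 [-0.326 -0.776] eff6 0.373
```

```bash
python3 - <<'E'
from h import *
c=imaging.camera("wrist");cv2.imwrite("pics/w4.png",cv2.resize(c["img"][190:320,200:360,::-1],None,fx=4.5,fy=4.5,interpolation=2))
E
python3 s.py
```

```text
8.25 [ 536.81 -142.69  307.08] [ 1.7995e+02 -1.0000e-02  1.1579e+02] [3.29 5.3  0.1 ] [ 0.865 -0.701  0.06 ] 9.855655444818046 39.99160357634537 j1,j6 [-0.326 -0.776] eff6 0.149
```

View pics/w4.png

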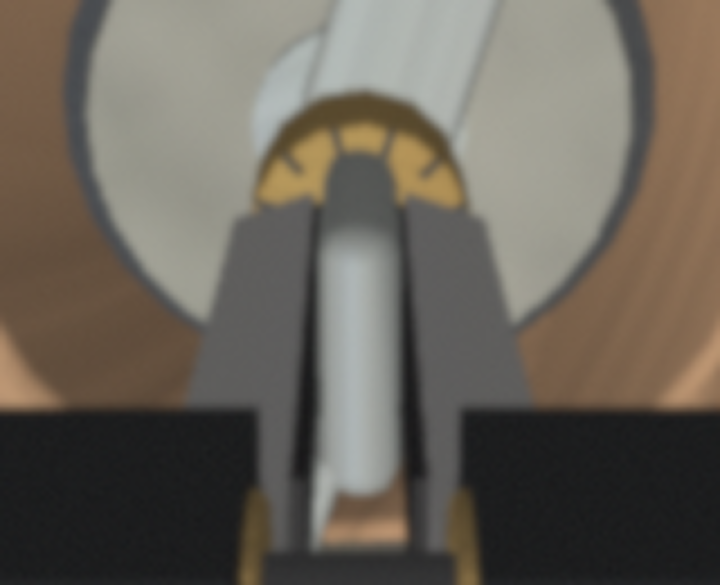

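Fingers and spade are still aligned, and the effort falls after settling (0.15), so I haven't hit the stones yet. I'll use longer settles.

>>> {"op": "arm_command", "data": {
  "steps": [
    [0,0,0,0,4],
    [0,0,0,0,8],
    [0,0,0,0,8],
    [0,0,0,0,8],
    [0,0,0,0,8]
  ]
}}

```text
clock: 8.88
eef_pos: [536.9, -142.7, 307.0]
eef_rot: [3.14, -0.0, 1.881]
wrist_force: [5.1, 5.6, -1.1]
finger_gap: 10.2
finger_force: 40.0
```

```bash
python3 s.py
```

```text
8.875 [ 536.9  -142.66  307.04] [ 1.7994e+02 -2.0000e-02  1.0779e+02] [ 5.08  5.6  -1.09] [ 0.974 -0.983  0.042] 10.185493774950961 39.991855840198696 j1,j6 [-0.326 -0.637] eff6 0.048
```

>>> {"op": "arm_command", "data": {
  "steps": [
    [0,0,0,0,4],
    [0,0,0,0,8],
    [0,0,0,0,8],
    [0,0,0,0,8],
    [0,0,0,0,8]
  ]
}}

```text
clock: 9.5
eef_pos: [537.0, -142.6, 307.0]
eef_rot: [3.14, -0.0, 1.742]
wrist_force: [4.9, 5.6, -1.1]
finger_gap: 9.8
finger_force: 40.0
```

```bash
python3 s.py
```

```text
9.5 [ 536.98 -142.64  306.99] [ 1.7993e+02 -2.0000e-02  9.9800e+01] [ 4.91  5.63 -1.06] [ 0.962 -1.092  0.018] 9.824182595393863 39.991669889423065 j1,j6 [-0.326 -0.497] eff6 0.049
```

>>> {"op": "arm_command", "data": {
  "steps": [
    [0,0.4,0.6,0.1,4],
    [0,0.4,0.6,0.1,8],
    [0,0.4,0.6,0.1,8],
    [0,0.4,0.6,0.1,8],
    [0,0.4,0.6,0.1,8]
  ]
}}

```text
clock: 10.12
eef_pos: [537.2, -142.6, 307.0]
eef_rot: [3.141, 0.0, 1.602]
wrist_force: [4.0, 2.7, -1.0]
finger_gap: 9.5
finger_force: 40.0
```

```bash
python3 s.py
```

```text
10.125 [ 537.17 -142.55  306.96] [179.98   0.    91.8 ] [ 4.    2.7  -1.02] [ 0.417 -0.866  0.031] 9.517004684954399 39.99200105667114 j1,j6 [-0.325 -0.357] eff6 0.019
```

>>> {"op": "arm_command", "data": {
  "steps": [
    [0,0,0,0,4],
    [0,0,0,0,8],
    [0,0,0,0,8],
    [0,0,0,0,8],
    [0,0,0,0,8]
  ]
}}

```text
clock: 10.75
eef_pos: [537.3, -142.6, 306.9]
eef_rot: [3.141, -0.0, 1.462]
wrist_force: [4.9, 2.3, -1.2]
finger_gap: 9.5
finger_force: 40.0
```

```bash
python3 s.py
```

```text
10.75 [ 537.25 -142.56  306.92] [179.97  -0.    83.78] [ 4.87  2.27 -1.2 ] [ 0.421 -1.026  0.043] 9.546025502834384 39.991697621298954 j1,j6 [-0.325 -0.217] eff6 0.047
```

Turned 100° so far and still free. Carrying on.

>>> {"op": "arm_command", "data": {
  "steps": [
    [0,0,0,0.1,4],
    [0,0,0,0.1,8],
    [0,0,0,0.1,8],
    [0,0,0,0.1,8],
    [0,0,0,0.1,8]
  ]
}}

```text
clock: 11.38
eef_pos: [537.4, -142.6, 306.9]
eef_rot: [3.141, -0.0, 1.323]
wrist_force: [5.0, 1.7, -1.2]
finger_gap: 9.8
finger_force: 40.0
```

```bash
python3 s.py
```

```text
11.375 [ 537.35 -142.57  306.87] [179.95  -0.    75.78] [ 5.03  1.66 -1.19] [ 0.375 -1.19   0.007] 9.773679612997665 39.99171223375015 j1,j6 [-0.325 -0.077] eff6 0.048
```

>>> {"op": "arm_command", "data": {
  "steps": [
    [0,0,0,0,4],
    [0,0,0,0,7],
    [0,0,0,0,7],
    [0,0,0,0,7],
    [0,0,0,0,7]
  ]
}}

```text
clock: 12.0
eef_pos: [537.4, -142.6, 306.8]
eef_rot: [3.141, -0.0, 1.201]
wrist_force: [6.7, 1.2, -2.7]
finger_gap: 9.7
finger_force: 40.0
```

```bash
python3 s.py
```

```text
12.0 [ 537.42 -142.61  306.83] [ 1.7994e+02 -1.0000e-02  6.8780e+01] [ 6.73  1.25 -2.7 ] [ 0.306 -1.387  0.059] 9.67255477943958 39.99134243116714 j1,j6 [-0.325  0.045] eff6 0.052
```

>>> {"op": "arm_command", "data": {
  "steps": [
    [0,0.2,0.5,0.1,4],
    [0,0.2,0.5,0.1,7],
    [0,0.2,0.5,0.1,7],
    [0,0.2,0.5,0.1,7],
    [0,0.2,0.5,0.1,7]
  ]
}}

```text
clock: 12.62
eef_pos: [537.6, -142.6, 306.7]
eef_rot: [3.141, 0.0, 1.078]
wrist_force: [3.0, 1.0, -0.7]
finger_gap: 9.9
finger_force: 40.0
```

```bash
python3 s.py
```

```text
12.625 [ 537.61 -142.62  306.75] [1.7999e+02 1.0000e-02 6.1780e+01] [ 3.01  0.96 -0.74] [ 0.116 -0.724  0.105] 9.885985854113637 39.99197723460384 j1,j6 [-0.325  0.167] eff6 0.026
```

>>> {"op": "arm_command", "data": {
  "steps": [
    [0,0,0,0,4],
    [0,0,0,0,7],
    [0,0,0,0,7],
    [0,0,0,0,7],
    [0,0,0,0,7]
  ]
}}

```text
clock: 13.25
eef_pos: [537.7, -142.7, 306.8]
eef_rot: [3.141, 0.0, 0.957]
wrist_force: [4.8, -1.0, -1.2]
finger_gap: 10.1
finger_force: 40.0
```

```bash
python3 s.py
```

```text
13.25 [ 537.67 -142.66  306.76] [179.98   0.    54.81] [ 4.84 -1.   -1.16] [-0.147 -1.026  0.069] 10.050710082926523 39.99170685012359 j1,j6 [-0.325  0.289] eff6 0.046
```

>>> {"op": "arm_command", "data": {
  "steps": [
    [0,0,0,0.1,4],
    [0,0,0,0.1,7],
    [0,0,0,0.1,7],
    [0,0,0,0.1,7],
    [0,0,0,0.1,7]
  ]
}}

```text
clock: 13.88
eef_pos: [537.7, -142.7, 306.7]
eef_rot: [3.141, -0.0, 0.834]
wrist_force: [6.2, -1.2, -1.6]
finger_gap: 9.6
finger_force: 40.0
```

```bash
python3 s.py
```

```text
13.875 [ 537.74 -142.7   306.72] [179.96  -0.    47.81] [ 6.21 -1.19 -1.55] [-0.19  -1.069  0.13 ] 9.637121960127267 39.98918678902555 j1,j6 [-0.325  0.411] eff6 0.113
```

>>> {"op": "arm_command", "data": {
  "steps": [
    [0,0,0,0,3],
    [0,0,0,0,6],
    [0,0,0,0,6],
    [0,0,0,0,6],
    [0,0,0,0,6]
  ]
}}

```text
clock: 14.5
eef_pos: [537.8, -142.7, 306.7]
eef_rot: [3.141, -0.0, 0.73]
wrist_force: [6.4, -1.4, -1.2]
finger_gap: 9.7
finger_force: 40.0
```

```bash
python3 s.py
```

```text
14.5 [ 537.78 -142.75  306.68] [179.95  -0.    41.83] [ 6.36 -1.41 -1.17] [-0.283 -1.192  0.351] 9.72547882739652 40.01250473243999 j1,j6 [-0.325  0.516] eff6 0.348
```

The stones met at about yaw 49°: torque rose 0.05→0.35 at the expected slope. I'll add 2° and hold.

>>> {"op": "arm_command", "data": {
  "steps": [
    [0,0,0,0,2],
    [0,0,0,0,2],
    [0,0,0,0,2],
    [0,0,0,0,2]
  ]
}}

```text
clock: 15.0
eef_pos: [537.8, -142.8, 306.7]
eef_rot: [3.141, -0.0, 0.695]
wrist_force: [6.2, -1.6, -1.6]
finger_gap: 9.7
finger_force: 40.1
```

```bash
python3 s.py
```

```text
15.0 [ 537.79 -142.78  306.67] [ 1.7995e+02 -1.0000e-02  3.9830e+01] [ 6.17 -1.6  -1.58] [-0.337 -1.233  0.449] 9.697340950346335 40.05605806480162 j1,j6 [-0.325  0.55 ] eff6 0.42
```

>>> {"op": "arm_command", "data": {
  "steps": [
    [0,0,0,0,-8],
    [0,0,0,-0.1,-17],
    [0,0,0,-0.1,-26],
    [0,0,0,-0.2,-35],
    [0,0,0,-0.2,-44],
    [0,0,0,-0.3,-53],
    [0,0,0,-0.3,-62],
    [0,0,0,-0.4,-71],
    [0,0,0,-0.4,-80],
    [0,0,0,-0.5,-88],
    [0,0,0,-0.5,-95],
    [0,0,0,-0.5,-95],
    [0,0,0,-0.5,-95],
    [0,0,0,-0.5,-95]
  ]
}}

```text
clock: 16.75
eef_pos: [536.8, -142.7, 307.1]
eef_rot: [-3.14, -0.001, 2.349]
wrist_force: [-5.9, 0.0, 1.1]
finger_gap: 9.8
finger_force: 40.0
```

```bash
python3 s.py
```

```text
16.75 [ 536.81 -142.73  307.14] [-1.7991e+02 -8.0000e-02  1.3459e+02] [-5.92  0.02  1.11] [-0.106  0.967  0.025] 9.849394951702445 39.999586993362755 j1,j6 [-0.325 -1.104] eff6 -0.033
```

Open and retreat upward, then check the spade's angle.

>>> {"op": "arm_command", "data": {
  "steps": [
    [0.2,0,0,0,0],
    [0.5,0,0,0,0],
    [0.6,0,0,0,0],
    [0.6,0,0,0,0],
    [0.6,0,0,0,0],
    [0.6,0,0,0,0],
    [0.6,0,0,-20,0],
    [0.6,0,0,-60,0],
    [0.6,0,0,-112,0],
    [0.6,0,0,-112,0],
    [0.6,0,0,-112,0]
  ]
}}

```text
clock: 18.12
eef_pos: [537.5, -142.5, 418.2]
eef_rot: [-3.141, -0.001, 2.352]
wrist_force: [-1.0, 0.2, 0.1]
finger_gap: 56.5
finger_force: 0.0
```

```bash
python3 s.py; python3 - <<'E'
from h import *
c=imaging.camera("wrist");i=c["img"]
cv2.imwrite("pics/w5.png",cv2.resize(i[150:270,200:360,::-1],None,fx=4.5,fy=4.5,interpolation=2))
E
```

```text
18.125 [ 537.54 -142.51  418.23] [-1.7997e+02 -6.0000e-02  1.3474e+02] [-1.04  0.22  0.06] [ 0.032 -0.116  0.004] 56.52571021921093 0.0 j1,j6 [-0.325 -1.106] eff6 0.0
```

View pics/w5.png

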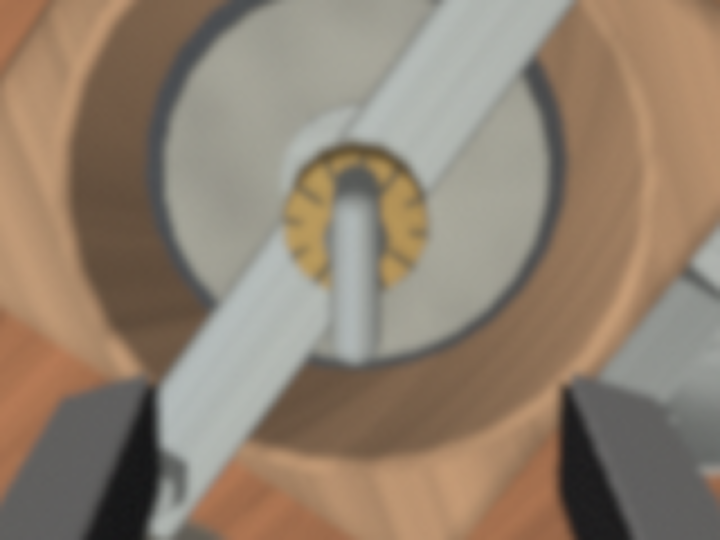

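The spade stands upright in the picture (crop col 355, rows 190-360). It's aligned with the tool at yaw 135°, about 86° off contact, and the fingers are clear of it.

```bash
python3 -c "
from cell import job;print(job.sign_off())"
```

```text
the job is handed in; nothing more can be done
None
```

The thumbscrew was turned clockwise to snug (about 0.37 N m above free turning), backed off about 86° from where the stones met and released; the bowl, jar, dish and brush were not touched. The job is handed in, but no verdict was returned.

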